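# Turn over a mounting plate on the parts shelf

### The job

The thin square mounting plate lies machined face down against the back lip of the low parts shelf. Draw it out flat over the shelf's open front edge until you can get a finger under it, turn it over, lay it back on the shelf without letting it drop, machined face up, and push it square up against the back lip about where it was. Leave the other parts on the shelf where they are.

Things in the scene. Friction and masses are not known exactly. Their poses are not given: they have to be found in the camera images.
- plate: square aluminium plate 110 x 110 x 5 mm, 0.14 to 0.22 kg, no holes, too wide to grip across. Origin at its centre; x, y along its sides; z out of its plain face (up at the start, must end down). The other, machined face shows turned rings and four round corner marks. Starts 1 to 7 mm from the lip: no finger fits behind it; a fingertip pressing 10 N drags it; board friction about 0.4
- shelf: fixed dark steel shelf board, 146 mm deep (x), 440 wide (y), 30 thick, flat top 120 mm over the bench, open below except end panels. Origin on the bench under its centre; x from the open front edge (x = -73 mm, facing the robot's left) to the back. A lip 6 mm thick stands 15 mm above the board along the back, inner face at x = +70 mm. The plate starts within 22 mm of the middle (y)
- air_cylinder: small pneumatic cylinder lying on the shelf along x beside the plate, 46 mm square ends, 130 mm long with its rod; origin under its middle. Leave alone
- carton: closed cardboard carton 100 x 52 x 50 mm on the shelf on the plate's other side; origin at the centre of its underside. Leave alone. Carton and cylinder stand about 130 mm to either side of the board's middle; which is on which side varies
- fitting: brass fitting, 28 mm diameter, 34 mm tall, at the shelf's +y end, away from the robot; origin at the centre of its underside. Leave alone
- knob: black knob, 34 mm diameter, 34 mm tall, at the shelf's -y end, near the robot; origin at the centre of its underside. Leave alone

How it is judged:
By the outcome, as a careful person would: the job done as asked, in the order asked, and still so for the second after the job is handed in, with the robot touching nothing.
It also fails if it takes over 72 s, if anything falls off the work surface, if the arm or the gripper's body presses on something with over 40 N, if the wrist force passes 120 N, or if a joint passes its speed limit or range.

### The arm

A 7-joint arm with a two-finger parallel gripper is mounted at the origin on the work surface. World frame = base frame: x ahead of the robot, y to its left, z up, the work surface at z = 0. Lengths are in mm, angles in degrees, forces in N, time in s.
With the tool pointing down it reaches from about 425 to 975 mm from the base axis. Payload 16.7 kg.
Tool frame: the origin (TCP) lies on the centre line of the jaws, within the pads' length; the fingertips stand 8 mm ahead of it and the grasp point (between the pads) lies 11 mm behind it; z points along the fingers, y is the line along which they close (so a half turn about z gives the same grasp; the last joint's range is limited). The gripper opens to 85 mm and grips with 20 to 120 N. Pads are 22 mm wide; open, the fingers measure 114 mm over their backs; the gripper's body (76 mm by 85 mm) begins 54 mm behind the grasp point. The pads swing forward as they close: fully open they stand 13 mm farther back than shut.
Start: joints at [-79.956, 24.414, 4.234, 92.017, -1.954, 63.644, -3.845], TCP at [215.41, 639.668, 239.302] pointing down, gripper open.
Joint ranges: [-163.25, 163.25], [-28.42, 122.38], [-70.27, 78.77], [12.13, 141.07], [-58.53, 238.53], [9.26, 117.41], [-156.51, 156.51]. Speed limits (degrees/s): [108.29, 108.29, 136.94, 136.94, 172.46, 172.46, 172.46].

### API

Orientations are given as [roll, pitch, yaw] about the fixed x, y, z axes, in that order (R = Rz(yaw) Ry(pitch) Rx(roll)).
In Python, from plant import env gives the robot as it stands.
- The arm moves only by the tool nudge_tcp, called after "Call:" as name(argument=value, ...) on one line, values as JSON. Schema: {"type":"object","properties":{"increments":{"type":"string"},"clamp_n":{"type":"number"},"only":{"type":"string"},"quiet":{"type":"boolean"},"lines":{"type":"string"}},"required":["increments"],"additionalProperties":false}. increments is a string of 1 to 20 rows, one to a line, with the numbers parted by spaces; each row has 5 numbers: dx, dy, dz in mm, then a turn about the tool's z in degrees, then the finger opening in mm; each row is the pose to reach, as a shift and turn from the pose commanded when the call began, along the tool's axes at that moment; what a row does not reach only later rows make up. A row lasts 1/8 s, in which the tool goes at most 62.5 mm and 10.7 degrees, less where a joint would pass 70% of its speed; a pose out of reach is approached as far as the arm can. The fingers move at their own pace and stop on an object; clamp_n is the grip in N (left out, the last holds). Time passes only in rows, so rows that do not move let the fingers close. The tool returns the time, the measured TCP pose, the force, the opening and the grip force at its end. only (a regular expression) keeps the lines of the reply that match it, lines (a string "A,B") keeps lines A to B, and quiet returns only ok. Input that does not fit is refused with a message, and nothing moves.
- env.get_obs(): the state, without advancing time (a new reading comes with each control period).
- env.grab_frame(name): name is "scene" or "top"; returns a dict with "pixels" (420x560x3 uint8, blue, green, red), "vertical_fov" (degrees; the focal length in pixels is half the picture's height over the tangent of half this angle, whatever the lens; pixels are square), "cx", "cy" (the principal point, pixels), "camera_from_world" (4x4, takes a point from world to camera coordinates). Camera axes: x right, y up, looking along -z (the intrinsics and any distortion apply to the point x, -y, -z); pixel columns grow to the right and rows downward; lengths in mm; the calibration is good to about 2 mm. A picture is of the moment at which its call begins. There is no depth.
- env.hand_in(): hands the job in; it is judged then, once.
The state is a dict: "time_s": time; "joint_pos": joint angles; "dq": joint speeds; "tau": joint torques, N m; "ee_pos": TCP position; "eef_rot": TCP orientation; "wrist_force": force on the tool from outside, world axes, zero at the start; "torque": the same for the moment, N m; "opening": finger opening in mm; "grasp_force": force on a finger pad.
Only numpy, scipy, OpenCV 4.12 (cv2) and the standard library are available. Lean on these libraries where they do the work, as an engineer would, in place of code of your own. Each camera call takes 0.05 s, during which the arm holds its last target. There are 200 camera calls.

## Working session

There is one attempt and no reset: what is moved stays moved. The work goes in short steps, Python scripts to look and compute and a tool call to move; the robot and the scene stay as the last step left them, time stands still between calls to the robot, and variables do not carry over. Pictures are saved under pics/ and viewed, at most 10 in all, crops included, and the job is handed in when it is done.

```bash
ls; mkdir -p pics
```

Run:
```python
from plant import env
import cv2
o=env.get_obs(); print({k:o[k] for k in('time_s','ee_pos','eef_rot','opening','wrist_force')})
for n in("scene","top"):
    f=env.grab_frame(n); cv2.imwrite(f'pics/{n}0.png',f['pixels']); print(n,{k:f[k] for k in f if k!='pixels'})
```

```text
pics
plant.py
{'time_s': 0.0, 'ee_pos': array([215.30080467, 639.28743292, 238.59641136]), 'eef_rot': array([-1.79922860e+02,  6.12322956e-03,  1.61388919e+02]), 'opening': 85.58382020867471, 'wrist_force': array([ 0.0703779 , -0.00455376, -0.15034389])}
scene {'vertical_fov': 51.125496696974096, 'cx': 279.5648510990992, 'cy': 211.39224718043982, 'camera_from_world': array([[ 1.08330449e-01,  9.94042075e-01, -1.20360645e-02,
        -5.42471292e+01],
       [-8.41480341e-01,  9.81374016e-02,  5.31300184e-01,
         4.52340395e+02],
       [ 5.29315925e-01, -4.74278757e-02,  8.47098133e-01,
        -1.06507812e+03],
       [ 0.00000000e+00,  0.00000000e+00,  0.00000000e+00,
         1.00000000e+00]])}
top {'vertical_fov': 48.482324866395324, 'cx': 275.1477599363623, 'cy': 206.64946040938463, 'camera_from_world': array([[ 1.46052802e-01, -9.89273334e-01,  2.61730657e-03,
        -6.31877882e+01],
       [ 9.66427976e-01,  1.43244326e-01,  2.13302671e-01,
        -5.94717231e+02],
       [-2.11389559e-01, -2.86240144e-02,  9.76982661e-01,
        -6.53006090e+02],
       [ 0.00000000e+00,  0.00000000e+00,  0.00000000e+00,
         1.00000000e+00]])}
```
View pics/scene0.png

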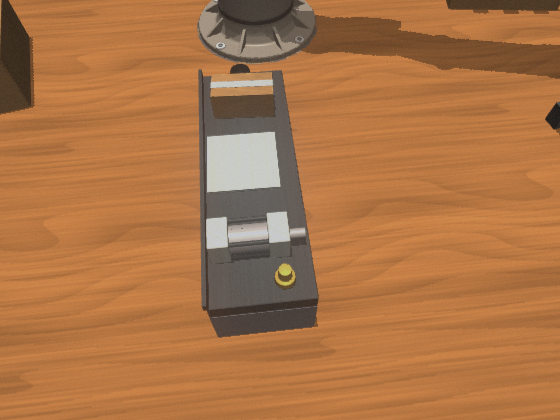

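View pics/top0.png

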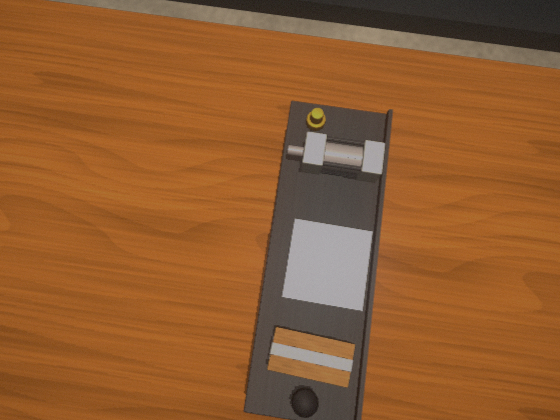

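The scene view looks back toward the base. The shelf runs along world +x and its open front faces +y. The plate is at about (243,162) px in scene and (328,265) px in top. The carton is on the robot side of it and the cylinder on the far side. Next I'll triangulate the plate corners and shelf edges.

Create h.py:
```python
import numpy as np, cv2
def grab(n,save=None):
    from plant import env
    f=env.grab_frame(n)
    if save: cv2.imwrite('pics/'+save,f['pixels'])
    return f
def ray(f,p):
    F=f['pixels'].shape[0]/2/np.tan(np.radians(f['vertical_fov']/2))
    d=np.array([(p[0]-f['cx'])/F,-(p[1]-f['cy'])/F,-1]); M=f['camera_from_world']; R=M[:3,:3]
    return -R.T@M[:3,3], R.T@d
def plane(f,p,z):
    o,d=ray(f,p); return o+d*(z-o[2])/d[2]
def tri(f1,p1,f2,p2):
    o1,d1=ray(f1,p1);o2,d2=ray(f2,p2)
    t=np.linalg.lstsq(np.c_[d1,-d2],o2-o1,rcond=None)[0]
    a=o1+d1*t[0];b=o2+d2*t[1]; return (a+b)/2,np.linalg.norm(a-b)
def proj(f,P):
    F=f['pixels'].shape[0]/2/np.tan(np.radians(f['vertical_fov']/2)); c=f['camera_from_world']@np.r_[P,1]
    return f['cx']-F*c[0]/c[2], f['cy']+F*c[1]/c[2]
def quad(f,seed,lo=150):
    "corners of the light grey blob nearest seed"
    p=f['pixels'].astype(int); m=((p.min(2)>lo)&(p.max(2)-p.min(2)<40)).astype(np.uint8)
    n,l,s,c=cv2.connectedComponentsWithStats(cv2.morphologyEx(m,cv2.MORPH_OPEN,np.ones((3,3))))
    k=min((i for i in range(1,n) if s[i,4]>800),key=lambda i:np.hypot(*(c[i]-seed)))
    cs=cv2.findContours((l==k).astype(np.uint8),0,1)[0]; ct=max(cs,key=cv2.contourArea)
    r=cv2.boxPoints(cv2.minAreaRect(ct)).astype(float)
    c0=ct[:,0].astype(float); r=np.array([c0[np.argmax((c0-r.mean(0))@(q-r.mean(0)))] for q in r])
    L=[]                                   # refine: fit a line to each side
    for i in range(4):
        a,b=r[i],r[(i+1)%4]; u=(b-a)/np.linalg.norm(b-a); v=c0-a; t=v@u; e=abs(v@np.array([-u[1],u[0]]))
        q=c0[(e<3)&(t>8)&(t<np.linalg.norm(b-a)-8)]; L.append(cv2.fitLine(q.astype(np.float32),2,0,.01,.01).ravel())
    out=[]
    for i in range(4):
        a,b=L[i-1],L[i]; t=np.linalg.solve(np.c_[a[:2],-b[:2]],b[2:]-a[2:])[0]; out.append(a[2:]+t*a[:2])
    return np.array(out)
```

Run:
```python
from h import *
np.set_printoptions(precision=1,suppress=True)
s=grab('scene');t=grab('top')
qs=quad(s,(243,162),110);qt=quad(t,(328,265),110);print(qs,qt)
for p in qt:
    g=plane(t,p,125); k=min(range(4),key=lambda i:np.hypot(*(plane(s,qs[i],125)-g)[:2]))
    print('corner',*tri(t,p,s,qs[k]),g)
for n,p in dict(frontfar=(292,102),frontnear=(246,411)).items(): print(n,plane(t,p,120))
for n,p in dict(liptopfar=(391,111)).items(): print(n,plane(t,p,135))
for n,p in dict(frontfar=(316,297),frontnear=(282,72)).items(): print('scene',n,plane(s,p,120))
p=s['pixels'];t=t['pixels']
a=cv2.resize(p[55:345,180:340],None,fx=2,fy=2);b=cv2.resize(t[90:420,230:410],None,fx=1.75,fy=1.75)
b=b[:580];c=np.zeros((580,a.shape[1]+b.shape[1],3),np.uint8);c[:a.shape[0],:a.shape[1]]=a;c[:b.shape[0],a.shape[1]:]=b;cv2.imwrite('pics/c1.png',c)
```

```text
[[207.  136.2]
 [273.7 131.4]
 [279.8 185.8]
 [207.  191.6]] [[281.6 296. ]
 [294.4 218.3]
 [372.  231.3]
 [361.8 310. ]]
corner [463.6  -4.  127.7] 0.11723017499501479 [463.7  -3.9 125. ]
corner [571.5  -6.  126.7] 0.5009983236449354 [571.8  -6.3 125. ]
corner [ 569.2 -114.7  126.5] 0.9424145586993005 [ 569.4 -115.4  125. ]
corner [ 461.1 -112.1  127.7] 0.6402946384595224 [ 461.2 -112.9  125. ]
frontfar [746.9  21.4 120. ]
frontnear [312.7  20.7 120. ]
liptopfar [ 747.1 -122.8  135. ]
scene frontfar [747.7  22.  120. ]
scene frontnear [315.4  26.1 120. ]
```

View pics/c1.png

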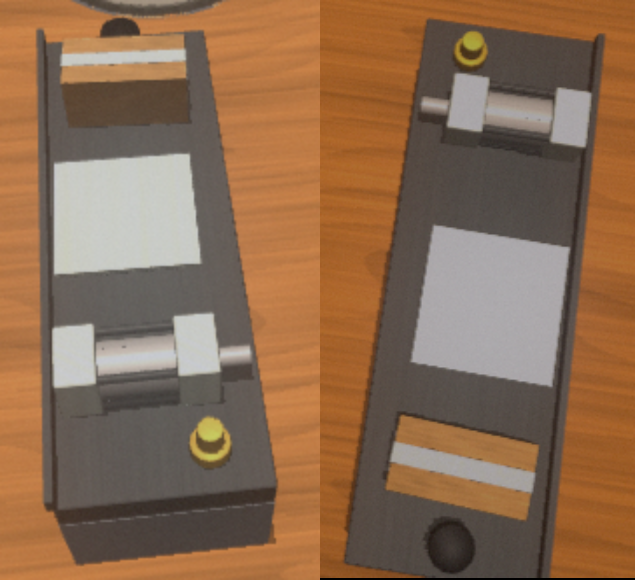

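The plate spans x 462–571, y −114 to −4, with its top near z 126. The front edge is at y≈22 and the lip at y≈−121. I'll go above the plate with the gripper shut and the jaws along the shelf.

Create go.py:
```python
# usage: go.py x y z yaw -> shift in tool axes and turn to reach this TCP pose (scripts only compute)
import sys; from plant import env; from h import *
from scipy.spatial.transform import Rotation as R
o=env.get_obs(); r=R.from_euler('xyz',o['eef_rot'],degrees=True)
x,y,z,w=map(float,sys.argv[1:5])
print('now',o['ee_pos'].round(1),o['eef_rot'].round(1),'t',round(o['time_s'],2),'d tool',r.inv().apply(np.array([x,y,z])-o['ee_pos']).round(1),'turn',round((o['eef_rot'][2]-w+180)%360-180,1),'F',o['wrist_force'].round(1),'j7',o['joint_pos'][6].round(0))
```

```bash
python3 go.py 516 -62 160 90
```

Run:
```python
from h import *
t=grab('top');g=cv2.cvtColor(t['pixels'],6)
# front edge: brightness step along world y at several x, plane z=120
from scipy.ndimage import map_coordinates as mc
for n in('top','scene'):
    t=grab(n);g=t['pixels'][:,:,2].astype(float);X=[];Y=[]
    for x in np.arange(335,735,20):
        ys=np.arange(5,45,.5);uv=np.array([proj(t,(x,y,120)) for y in ys]);v=mc(g,[uv[:,1],uv[:,0]],order=1)
        d=np.convolve(v,np.r_[np.ones(6),-np.ones(6)],'valid');i=d.argmax();X.append(x);Y.append(ys[i+6]-.25)
    Y=np.array(Y);m=abs(Y-np.median(Y))<5;p=np.polyfit(np.array(X)[m],Y[m],1);print(n,'yaw',np.degrees(np.arctan(p[0])),'y at 516',np.polyval(p,516),Y.round(0))
```

```text
now [215.3 639.5 238.9] [-180.     0.   161.4] t 0.2 d tool [-508.8 -568.8   79.4] turn 71.4 F [ 1.  -0.5  0. ] j7 -4.0
top yaw -0.45878722574006203 y at 516 26.322067669172938 [27. 27. 27. 27. 27. 27. 28. 27. 27. 27. 28. 25. 25. 25. 25. 25. 25. 25.
 25. 24.]
scene yaw -0.08508201606179339 y at 516 25.438364661654134 [26. 26. 26. 25. 26. 25. 26. 25. 26. 25. 25. 25. 25. 25. 25. 25. 25. 25.
 25. 25.]
```

Call:
nudge_tcp(increments="-509 -569 0 71.4 0\n-509 -569 0 71.4 0\n-509 -569 0 71.4 0\n-509 -569 0 71.4 0\n-509 -569 0 71.4 0\n-509 -569 0 71.4 0\n-509 -569 0 71.4 0\n-509 -569 0 71.4 0\n-509 -569 0 71.4 0\n-509 -569 0 71.4 0\n-509 -569 0 71.4 0\n-509 -569 0 71.4 0\n-509 -569 0 71.4 0\n-509 -569 0 71.4 0\n-509 -569 0 71.4 0\n-509 -569 60 71.4 0\n-509 -569 79 71.4 0", clamp_n=40)

```text
time_s: 2.48
ee_pos: [514.6, -60.0, 157.9]
eef_rot: [-179.8, -0.0, 90.1]
wrist_force: [0.7, 0.6, -0.2]
opening: -0.2
grasp_force: 0.0
```

```bash
python3 go.py 516 -62 133 90
```

```text
now [514.6 -60.  157.9] [-179.8   -0.    90.1] t 2.48 d tool [-2.   1.5 24.9] turn 0.1 F [ 0.7  0.6 -0.2] j7 16.0
```

Call:
nudge_tcp(increments="0 0 15 0 0\n0 0 22 0 0\n0 0 24 0 0\n0 0 25 0 0")

```text
time_s: 2.98
ee_pos: [516.6, -61.9, 135.8]
eef_rot: [179.9, -0.0, 90.0]
wrist_force: [-0.3, 0.3, 0.6]
opening: -0.1
grasp_force: 0.0
```

Call:
nudge_tcp(increments="0 0 1 0 0\n0 0 1 0 0")

```text
time_s: 3.22
ee_pos: [516.3, -62.0, 134.5]
eef_rot: [180.0, -0.0, 90.0]
wrist_force: [-0.8, 0.2, 0.1]
opening: -0.2
grasp_force: 0.0
```

Call:
nudge_tcp(increments="0 0 1 0 0\n0 0 1 0 0")

```text
time_s: 3.48
ee_pos: [516.1, -62.0, 133.3]
eef_rot: [-180.0, 0.0, 90.0]
wrist_force: [-0.5, -0.3, -0.8]
opening: -0.1
grasp_force: 0.0
```

Call:
nudge_tcp(increments="0 0 1 0 0\n0 0 1 0 0")

```text
time_s: 3.72
ee_pos: [516.3, -62.0, 133.0]
eef_rot: [180.0, -0.0, 90.0]
wrist_force: [-6.1, 1.9, 19.9]
opening: 0.3
grasp_force: 10.1
```

Call:
nudge_tcp(increments="0 0 1 0 0\n0 0 1 0 0")

```text
time_s: 3.98
ee_pos: [516.4, -62.1, 132.9]
eef_rot: [180.0, -0.1, 90.0]
wrist_force: [-14.0, 3.0, 43.5]
opening: 0.1
grasp_force: 21.9
```

Call:
nudge_tcp(increments="0 0 1 0 0\n0 0 1 0 0")

```text
time_s: 4.22
ee_pos: [516.5, -62.1, 132.8]
eef_rot: [180.0, -0.2, 89.9]
wrist_force: [-22.9, 4.5, 67.4]
opening: -0.1
grasp_force: 33.7
```

Call:
nudge_tcp(increments="0 0 -2.2 0 0\n0 0 -2.2 0 0")

```text
time_s: 4.47
ee_pos: [516.5, -62.1, 133.0]
eef_rot: [180.0, -0.0, 90.0]
wrist_force: [-4.2, 0.5, 17.3]
opening: -0.1
grasp_force: 8.9
```

Call:
nudge_tcp(increments="5 0 0 0 0\n12 0 0 0 0\n20 0 0 0 0\n30 0 0 0 0\n40 0 0 0 0\n50 0 0 0 0\n56 0 0 0 0\n56 0 0 0 0")

```text
time_s: 5.48
ee_pos: [517.1, -5.8, 133.1]
eef_rot: [179.9, -0.0, 90.0]
wrist_force: [-0.1, 0.8, 12.3]
opening: -0.1
grasp_force: 6.2
```

Run:
```python
from h import *
np.set_printoptions(precision=1,suppress=True)
s=grab('scene','s1.png')
```

```text
(no output)
```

View pics/s1.png

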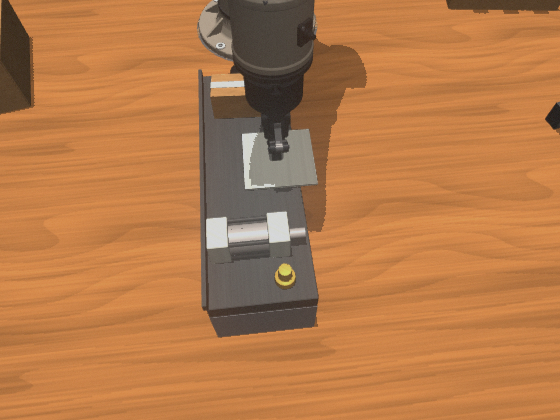

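The plate now overhangs the front edge by about 26 mm, its outer edge near px (315,160). The tool only points down, so I'll put the fingertip outside and below the edge, push the plate to the lip, and lift the front edge by pinching it against the lip.

Call:
nudge_tcp(increments="0 0 -15 0 0\n62 0 -15 0 0\n84 0 -12 0 0\n84 0 0 0 0\n84 0 5 0 0\n84 0 5 0 0")

```text
time_s: 6.28
ee_pos: [516.0, 76.7, 127.2]
eef_rot: [-180.0, 0.0, 89.9]
wrist_force: [0.7, -0.1, 1.0]
opening: -0.2
grasp_force: 0.0
```

```bash
python3 go.py 516 35 128.2 90
```

```text
now [516.   76.7 127.2] [-180.     0.    89.9] t 6.28 d tool [-41.7   0.1  -0.9] turn -0.1 F [ 0.7 -0.1  1. ] j7 3.0
```

Call:
nudge_tcp(increments="-12 0 -0.5 0 0\n-25 0 -0.9 0 0\n-40 0 -0.9 0 0\n-54 0 -0.9 0 0\n-64 0 -0.9 0 0\n-68 0 -0.9 0 0\n-70 0 -0.9 0 0")

```text
time_s: 7.15
ee_pos: [516.2, 8.0, 128.4]
eef_rot: [-180.0, -0.0, 90.0]
wrist_force: [-0.3, 0.7, 0.8]
opening: -0.2
grasp_force: 0.4
```

Call:
nudge_tcp(increments="-1 0 0 0 0\n-2 0 0 0 0")

```text
time_s: 7.4
ee_pos: [516.2, 6.3, 128.4]
eef_rot: [-180.0, 0.0, 90.0]
wrist_force: [-0.1, -0.2, -0.1]
opening: 0.2
grasp_force: 0.4
```

Call:
nudge_tcp(increments="-0.5 0 0 0 0\n-1 0 0 0 0")

```text
time_s: 7.65
ee_pos: [516.2, 5.1, 128.4]
eef_rot: [-180.0, 0.0, 90.0]
wrist_force: [-0.2, 1.4, -0.3]
opening: -0.0
grasp_force: 0.3
```

Call:
nudge_tcp(increments="-1 0 0.4 0 0\n-1 0 0.4 0 0")

```text
time_s: 7.9
ee_pos: [516.3, 4.1, 128.1]
eef_rot: [180.0, -0.0, 90.0]
wrist_force: [-1.4, 3.2, 3.8]
opening: 0.2
grasp_force: 2.2
```

Call:
nudge_tcp(increments="-0.5 0 0 0 0\n-1 0 0 0 0")

```text
time_s: 8.15
ee_pos: [516.4, 3.5, 128.1]
eef_rot: [180.0, -0.0, 90.0]
wrist_force: [-0.6, 6.4, 3.6]
opening: 0.2
grasp_force: 4.4
```

Call:
nudge_tcp(increments="-0.5 0 0 0 0\n-1 0 0 0 0")

```text
time_s: 8.4
ee_pos: [516.5, 3.3, 128.1]
eef_rot: [180.0, -0.1, 90.0]
wrist_force: [1.0, 12.1, 2.2]
opening: -0.2
grasp_force: 6.7
```

Call:
nudge_tcp(increments="0 0 -1 0 0\n0 0 -2 0 0\n0 0 -3 0 0\n0 0 -3 0 0")

```text
time_s: 8.9
ee_pos: [516.5, 3.3, 131.0]
eef_rot: [180.0, -0.1, 90.1]
wrist_force: [1.7, 9.5, -0.7]
opening: -0.0
grasp_force: 5.0
```

Call:
nudge_tcp(increments="0 0 -2 0 0\n0 0 -4 0 0\n0 0 -6 0 0\n0 0 -6 0 0")

```text
time_s: 9.4
ee_pos: [516.5, 3.0, 137.1]
eef_rot: [180.0, -0.1, 90.0]
wrist_force: [2.1, 8.1, -0.0]
opening: 0.2
grasp_force: 4.2
```

Call:
nudge_tcp(increments="-0.2 0 -4 0 0\n-0.6 0 -8 0 0\n-1.1 0 -11 0 0\n-1.4 0 -13 0 0")

```text
time_s: 9.9
ee_pos: [516.4, 1.3, 150.1]
eef_rot: [180.0, -0.0, 90.0]
wrist_force: [1.1, 7.3, 0.6]
opening: -0.0
grasp_force: 3.4
```

Run:
```python
from h import *
s=grab('scene');t=grab('top')
a=cv2.resize(s['pixels'][80:240,180:360],None,fx=2.2,fy=2.2);b=cv2.resize(t['pixels'][190:350,230:410],None,fx=2.2,fy=2.2)
cv2.imwrite('pics/c2.png',np.hstack([a,b]))
```

```text
(no output)
```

View pics/c2.png

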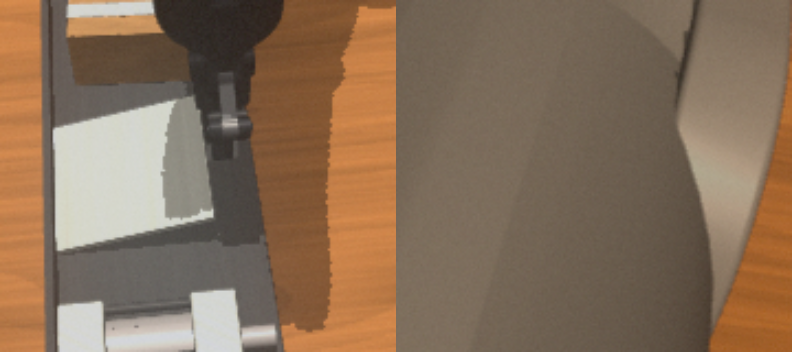

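The crop shows the plate lifting: its front edge is raised at about 11° while the back edge stays at the lip. I'll continue along the arc.

Call:
nudge_tcp(increments="-0.9 0 -5 0 0\n-2.1 0 -10 0 0\n-3.7 0 -15.6 0 0\n-3.8 0 -15.6 0 0")

```text
time_s: 10.5
ee_pos: [516.4, -2.9, 165.9]
eef_rot: [180.0, -0.0, 90.0]
wrist_force: [1.0, 4.9, 1.6]
opening: -0.0
grasp_force: 2.9
```

Call:
nudge_tcp(increments="-1.6 0 -4.6 0 0\n-3.3 0 -8.9 0 0\n-5.3 0 -13.2 0 0\n-7.3 0 -17.4 0 0\n-7.4 0 -17.4 0 0")

```text
time_s: 11.12
ee_pos: [516.2, -10.9, 183.3]
eef_rot: [180.0, -0.0, 90.0]
wrist_force: [0.5, 3.1, 1.2]
opening: 0.1
grasp_force: 1.9
```

Call:
nudge_tcp(increments="-0.5 0 0 0 0\n-1 0 0 0 0")

```text
time_s: 11.38
ee_pos: [516.2, -11.0, 183.0]
eef_rot: [-180.0, -0.0, 90.0]
wrist_force: [0.5, 8.9, 4.6]
opening: 0.0
grasp_force: 4.9
```

Call:
nudge_tcp(increments="-0.5 0 0 0 0\n-1 0 0 0 0")

```text
time_s: 11.62
ee_pos: [516.3, -11.3, 183.1]
eef_rot: [-180.0, -0.1, 90.0]
wrist_force: [-0.8, 12.5, 6.9]
opening: -0.3
grasp_force: 7.4
```

Call:
nudge_tcp(increments="-2.3 0 -4.1 0 0\n-4.8 0 -8.1 0 0\n-7.5 0 -12 0 0\n-10.3 0 -15.7 0 0\n-10.3 0 -15.7 0 0")

```text
time_s: 12.25
ee_pos: [516.4, -22.3, 199.0]
eef_rot: [180.0, -0.1, 90.0]
wrist_force: [0.1, 7.9, 6.0]
opening: 0.1
grasp_force: 5.1
```

Call:
nudge_tcp(increments="-3 0 -3.6 0 0\n-6.2 0 -7.1 0 0\n-6.2 0 -7.1 0 0")

```text
time_s: 12.62
ee_pos: [516.4, -28.8, 206.1]
eef_rot: [180.0, -0.0, 90.0]
wrist_force: [-1.3, 5.5, 5.1]
opening: -0.0
grasp_force: 4.4
```

Call:
nudge_tcp(increments="-3.5 0 -3.3 0 0\n-7.2 0 -6.4 0 0\n-11 0 -9.3 0 0\n-14.9 0 -12 0 0\n-14.9 0 -12 0 0")

```text
time_s: 13.25
ee_pos: [516.5, -43.8, 218.2]
eef_rot: [180.0, -0.0, 90.0]
wrist_force: [-1.1, 7.4, 8.6]
opening: -0.2
grasp_force: 5.6
```

Call:
nudge_tcp(increments="-4.1 0 -2.6 0 0\n-8.3 0 -5 0 0\n-8.3 0 -5 0 0")

```text
time_s: 13.62
ee_pos: [516.6, -52.2, 223.3]
eef_rot: [180.0, -0.0, 90.0]
wrist_force: [-1.4, 6.5, 10.2]
opening: -0.1
grasp_force: 6.2
```

Call:
nudge_tcp(increments="-4.2 0 -2.3 0 0\n-8.5 0 -4.5 0 0\n-12.9 0 -6.4 0 0\n-17.3 0 -8.2 0 0\n-17.3 0 -8.2 0 0")

```text
time_s: 14.25
ee_pos: [516.4, -70.1, 231.4]
eef_rot: [180.0, 0.0, 90.0]
wrist_force: [-0.7, 2.9, 7.5]
opening: -0.2
grasp_force: 3.9
```

Run:
```python
from h import *
s=grab('scene');t=grab('top')
a=cv2.resize(s['pixels'][40:240,180:360],None,fx=2.2,fy=2.2);cv2.imwrite('pics/c3.png',a)
```

```text
(no output)
```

View pics/c3.png

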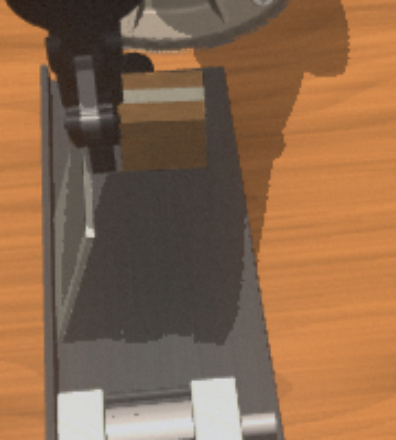

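The plate now stands at about 70°. Its top edge is at crop (88,235) and the finger is on it. I'll finish raising it gently.

Call:
nudge_tcp(increments="-4.5 0 -1.6 0 0\n-9.1 0 -2.9 0 0\n-13.7 0 -4 0 0\n-13.7 0 -4 0 0")

```text
time_s: 14.85
ee_pos: [515.9, -84.0, 234.9]
eef_rot: [-180.0, 0.0, 89.9]
wrist_force: [0.0, -0.3, 0.6]
opening: 0.1
grasp_force: 0.4
```

Call:
nudge_tcp(increments="-4 0 -0.9 0 0\n-8 0 -1.6 0 0\n-8 0 -1.6 0 0")

```text
time_s: 15.22
ee_pos: [516.1, -91.7, 236.6]
eef_rot: [-180.0, 0.0, 90.0]
wrist_force: [0.2, 0.8, 1.2]
opening: -0.2
grasp_force: 0.0
```

Run:
```python
from h import *
s=grab('scene')
a=cv2.resize(s['pixels'][40:240,180:360],None,fx=2.2,fy=2.2);cv2.imwrite('pics/c4.png',a)
```

```text
(no output)
```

View pics/c4.png

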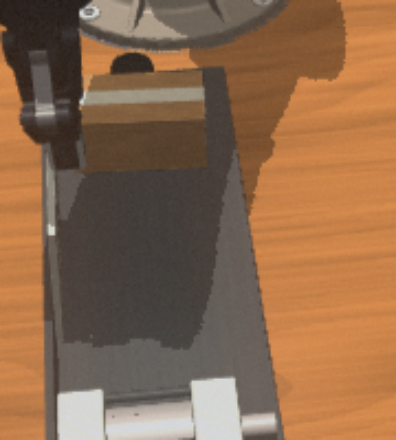

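Run:
```python
from h import *
import cv2
s=grab('scene'); print(plane(s,(202.7,146.8),229), plane(s,(203.8,146.8),229))
for th in (70,75,80,85,90):
    t=np.radians(th); c=np.array([571,-118+5*np.sin(t)+110*np.cos(t),120+110*np.sin(t)]); n=np.array([0,-np.sin(t),np.cos(t)])
    print(th,c.round(1),np.round(proj(s,c),1),np.round(proj(s,c+5*n),1))
p=s['pixels'][135:152,192:216].max(2); print(p)
```

```text
[ 571.43469893 -104.20844172  229.        ] [ 571.60258528 -102.80212914  229.        ]
70 [571.  -75.7 223.4] [225.4 147.4] [221.6 146.9]
75 [571.  -84.7 226.3] [218.2 146.6] [214.3 146.2]
80 [571.  -94.  228.3] [210.7 146.2] [206.8 146.1]
85 [ 571.  -103.4  229.6] [203.2 146.2] [199.3 146.3]
90 [ 571. -113.  230.] [195.7 146.7] [191.8 147. ]
[[184 186 186 186 181 182 184 125 102 102 144 144 145  90  91  95 101  97
   98  97  76  73  70  70]
 [191 192 196 187 188 189 194 131 101 100 147 143 143  93  72  95  96  98
   96  98  73  73  71  73]
 [199 199 201 200 201 199 203 135 104  98 146 143 142  94  73  87  99  98
   99  92  74  74  72  76]
 [203 202 201 201 201 203 202 133 103  92 146 145 148  93  72  83 100  96
   98  75  75  78  73  74]
 [202 204 204 203 204 204 206 134 104  95 146 145 146  94  75  83 100  97
   94  77  74  73  72  72]
 [204 205 204 206 203 204 206 132 103  96 145 144 148  95  87  74  77  73
   71  73  71  76  74  73]
 [208 208 208 207 206 207 205 133 102  98 156 147 144  95  88  80  73  75
   73  73  74  74  72  74]
 [205 205 204 202 200 202 203 133 105 118 211 1
[... 263 characters left out ...]
93 195 196 194 195 195 132 103 118 211 213 213 142  74  72  77  75
   76  72  72  75  73  76]
 [194 189 192 189 191 188 193 127 105 118 203 207 206 142  81  75  74  75
   72  71  74  75  76  73]
 [203 199 199 203 204 205 203 136 103 100 109 108 100  91  82  73  77  72
   77  72  72  75  72  71]
 [213 209 211 208 209 212 209 138 103  94 102 102 102  94  74  75  78  79
   76  80  72  73  73  74]
 [212 211 211 211 207 210 210 133 105  80  99 103 101  97  71  69  79  78
   77  74  72  76  71  74]
 [207 205 203 207 205 205 203 136 106  80 103 104 101 102  79  68  76  77
   73  73  71  76  76  72]
 [200 199 196 199 197 195 196 151 104  81 110 106 104 105  91  75  75  74
   78  76  75  77  75  72]]
```

Call:
nudge_tcp(increments="-3 0 -0.5 0 0\n-5 0 -0.7 0 0\n-6.5 0 -0.8 0 0\n-6.5 0 -0.8 0 0")

```text
time_s: 15.82
ee_pos: [516.2, -98.0, 237.4]
eef_rot: [-180.0, 0.0, 90.0]
wrist_force: [0.6, 0.1, 0.4]
opening: -0.3
grasp_force: 0.0
```

Call:
nudge_tcp(increments="-0.7 0 0 0 0\n-1.4 0 0 0 0\n-1.4 0 0 0 0")

```text
time_s: 16.2
ee_pos: [516.2, -99.3, 237.4]
eef_rot: [-180.0, 0.0, 90.0]
wrist_force: [0.1, -0.1, -0.4]
opening: -0.1
grasp_force: 0.0
```

Run:
```python
from h import *
s=grab('scene'); print(s['pixels'][143:147,188:214].max(2))
```

```text
[[204 202 203 203 200 200 200 190 212 215 213 149  80  82  78  72  63  74
   77  74  76  72  74  73  73  75]
 [201 199 197 195 195 198 192 187 213 216 215 154  81  79  77  72  65  70
   82  74  75  76  75  76  72  73]
 [195 195 193 196 196 196 196 186 213 214 214 154  80  75  77  73  62  74
   84  81  73  74  70  73  71  73]
 [196 195 196 195 195 193 188 180 212 211 210 154  83  72  75  77  62  70
   78  80  76  76  74  72  72  73]]
```

Call:
nudge_tcp(increments="-0.7 0 0 0 0\n-1.4 0 0 0 0\n-1.4 0 0 0 0")

```text
time_s: 16.62
ee_pos: [516.1, -100.7, 237.4]
eef_rot: [-180.0, 0.0, 90.0]
wrist_force: [1.4, -0.5, -0.2]
opening: -0.3
grasp_force: 0.0
```

Call:
nudge_tcp(increments="-0.7 0 0 0 0\n-1.4 0 0 0 0\n-1.4 0 0 0 0")

```text
time_s: 17.0
ee_pos: [516.2, -102.1, 237.4]
eef_rot: [-180.0, 0.0, 90.0]
wrist_force: [0.1, 0.2, 0.3]
opening: -0.2
grasp_force: 0.0
```

Run:
```python
from h import *
s=grab('scene'); print(s['pixels'][143:147,188:214].max(2))
```

```text
[[202 204 200 202 208 215 214 211 102  66  88  81  80  77  63  62  76  88
   76  76  72  72  74  73  75  75]
 [198 199 197 196 208 211 215 210 102  70  81  84  90  79  63  61  83  76
   72  82  77  74  73  74  75  74]
 [196 194 196 192 207 215 215 210 102  73  73  87  78  80  65  66  77  76
   84  80  76  77  73  71  74  72]
 [195 195 196 197 205 214 215 213 105  72  72  88  80  81  66  64  74  79
   84  81  76  74  77  73  72  76]]
```

Call:
nudge_tcp(increments="2 0 0 0 0\n5 0 0 0 0\n6 0 -20 0 0\n6 0 -35 -10 0\n6 0 -40 -20 85")

```text
time_s: 17.68
ee_pos: [516.5, -95.7, 278.3]
eef_rot: [179.9, 0.0, 110.3]
wrist_force: [-0.0, 0.8, -0.9]
opening: 17.1
grasp_force: 0.0
```

```bash
python3 go.py 516 -115 290 180
```

Run:
```python
from h import *
s=grab('scene'); print(s['pixels'][143:147,188:214].max(2))
```

```text
now [516.5 -95.7 278.3] [179.9   0.  110.3] t 17.68 d tool [-17.9  -7.2 -11.7] turn -69.7 F [-0.   0.8 -0.9] j7 32.0
[[202 204 199 200 153 145 213 214 111  73  77  88  76  77  68  64  83  80
   73  80  73  73  74  70  72  75]
 [199 198 196 194 154 155 209 214 113  78  77  86  83  81  67  63  80  77
   70  81  75  78  72  71  71  74]
 [194 195 196 196 169 211 214 214 115  75  68  87  77  82  64  63  75  78
   85  81  77  75  75  71  73  72]
 [197 194 193 194 161 212 213 214 113  80  67  88  81  88  67  61  71  76
   86  85  75  73  74  74  74  75]]
```

The plate stands by itself on edge against the lip. I'll turn the jaws across it and straddle it.

Call:
nudge_tcp(increments="-4 -2 -8 -10 85\n-8 -4 -12 -20 85\n-12 -6 -12 -30 85\n-18 -7 -12 -40 85\n-18 -7 -12 -50 85\n-18 -7 -12 -60 85\n-18 -7 -12 -70 85\n-18 -7 -12 -70 85")

```text
time_s: 18.73
ee_pos: [515.7, -115.3, 289.2]
eef_rot: [180.0, -0.0, 179.8]
wrist_force: [-0.3, -0.1, -0.0]
opening: 84.7
grasp_force: 0.0
```

```bash
python3 go.py 516 -115.5 208 180
```

```text
now [ 515.7 -115.3  289.2] [180.   -0.  179.8] t 18.73 d tool [-0.4 -0.2 81.2] turn -0.2 F [-0.3 -0.1 -0. ] j7 101.0
```

Call:
nudge_tcp(increments="0 0 40 0 85\n0 0 70 0 85\n0 0 81 0 85\n0 0 81 0 60", clamp_n=30)

```text
time_s: 19.23
ee_pos: [515.7, -115.4, 208.4]
eef_rot: [-180.0, -0.0, 179.8]
wrist_force: [0.5, 0.2, 0.9]
opening: 69.3
grasp_force: 0.0
```

Call:
nudge_tcp(increments="0 0 0 0 40\n0 0 0 0 30\n0 0 0 0 20\n0 0 0 0 16\n0 0 0 0 14")

```text
time_s: 19.85
ee_pos: [515.8, -115.3, 208.5]
eef_rot: [180.0, 0.0, 180.0]
wrist_force: [-1.5, 0.2, 0.2]
opening: 14.1
grasp_force: 0.0
```

Call:
nudge_tcp(increments="0 0 0 0 11\n0 0 0 0 8\n0 0 0 0 7\n0 0 0 0 6\n0 0 0 0 4\n0 0 0 0 0\n0 0 0 0 0", clamp_n=40)

```text
time_s: 20.72
ee_pos: [515.8, -115.2, 208.5]
eef_rot: [180.0, 0.0, 180.0]
wrist_force: [-1.1, 3.3, 2.7]
opening: 3.9
grasp_force: 40.0
```

Call:
nudge_tcp(increments="0 1 -5 0 0\n0 3 -25 0 0\n0 10 -60 0 0\n0 20 -85 0 0\n0 20 -85 0 0")

```text
time_s: 21.35
ee_pos: [516.5, -95.0, 295.0]
eef_rot: [180.0, 0.2, -180.0]
wrist_force: [1.1, -0.4, -1.4]
opening: 4.4
grasp_force: 39.4
```

Call:
nudge_tcp(increments="0 0 0 10 0\n0 0 0 20 0\n0 0 0 30 0\n0 0 0 40 0\n0 0 0 50 0\n0 0 0 60 0\n0 0 0 70 0\n0 0 0 80 0\n0 0 0 90 0\n0 0 0 100 0\n0 0 0 110 0\n0 0 0 120 0\n0 0 0 130 0\n0 0 0 140 0\n0 0 0 150 0\n0 0 0 160 0\n0 0 0 170 0\n0 0 0 180 0\n0 0 0 180 0")

```text
time_s: 23.72
ee_pos: [515.3, -95.6, 292.7]
eef_rot: [180.0, 0.1, 0.0]
wrist_force: [1.2, -0.1, -0.3]
opening: 4.2
grasp_force: 39.3
```

Run:
```python
from h import *
s=grab('scene');t=grab('top')
cv2.imwrite('pics/c5.png',np.hstack([s['pixels'][30:330,130:430],t['pixels'][110:410,180:480]]))
```

```bash
python3 go.py 516 -104 214 0
```

```text
now [515.5 -95.4 293. ] [180.    0.    0.2] t 23.82 d tool [ 0.5  8.5 79. ] turn 0.2 F [ 0.6 -0.5 -1.3] j7 -74.0
```

View pics/c5.png

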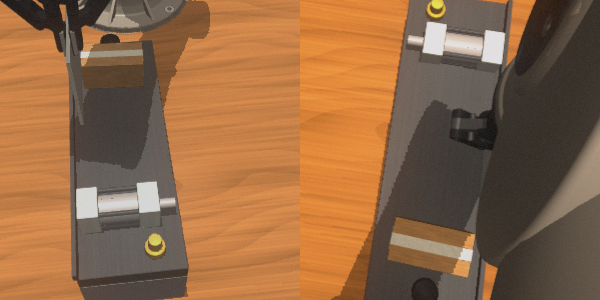

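The plate hangs flipped in the jaws and the other parts are undisturbed. I'll set its lower edge down beside the lip.

Call:
nudge_tcp(increments="0.5 8 20 0 0\n0.5 14 50 0 0\n0.5 16 70 0 0\n0.5 16 80 0 0\n0.5 16 81 0 0")

```text
time_s: 24.45
ee_pos: [516.1, -111.4, 212.2]
eef_rot: [180.0, 0.0, 0.1]
wrist_force: [0.6, 1.9, -1.7]
opening: 4.3
grasp_force: 39.3
```

Call:
nudge_tcp(increments="0 0 1 0 0\n0 0 2 0 0\n0 0 2 0 0")

```text
time_s: 24.82
ee_pos: [516.4, -111.2, 210.7]
eef_rot: [-180.0, -0.0, 0.0]
wrist_force: [0.2, 0.1, -1.5]
opening: 4.2
grasp_force: 39.3
```

Call:
nudge_tcp(increments="0 0 0.5 0 0\n0 0 1 0 0\n0 0 1 0 0")

```text
time_s: 25.2
ee_pos: [516.2, -111.4, 209.4]
eef_rot: [180.0, 0.0, -0.0]
wrist_force: [-0.4, 0.4, -1.7]
opening: 4.4
grasp_force: 39.3
```

Call:
nudge_tcp(increments="0 0 0.5 0 0\n0 0 1 0 0\n0 0 1 0 0")

```text
time_s: 25.58
ee_pos: [516.3, -111.4, 208.5]
eef_rot: [180.0, -0.0, -0.0]
wrist_force: [0.1, -0.8, 1.6]
opening: 4.2
grasp_force: 39.7
```

Call:
nudge_tcp(increments="0 1 0 0 0\n0 2 0.2 0 0\n0 2.5 0.4 0 0")

```text
time_s: 25.95
ee_pos: [516.6, -113.6, 208.5]
eef_rot: [-180.0, -0.0, -0.0]
wrist_force: [-2.5, 3.9, 12.8]
opening: 4.5
grasp_force: 41.5
```

Call:
nudge_tcp(increments="0 0 -0.4 0 0\n0 0 -0.4 0 8\n0 0 -0.4 0 12\n0 0 -0.4 0 15\n0 0 -0.4 0 15", clamp_n=20)

```text
time_s: 26.58
ee_pos: [516.3, -113.8, 208.4]
eef_rot: [180.0, 0.0, -0.0]
wrist_force: [-0.9, 1.0, 0.2]
opening: 14.9
grasp_force: 0.0
```

Call:
nudge_tcp(increments="0 0 -7 0 15\n0 0 -14 0 15\n0 0 -17 0 15\n0 0 -17 0 15")

```text
time_s: 27.08
ee_pos: [516.4, -113.8, 225.7]
eef_rot: [-180.0, -0.0, -0.0]
wrist_force: [0.3, 0.1, 0.1]
opening: 15.5
grasp_force: 0.0
```

```bash
python3 go.py 516 -104 226 0
```

```text
now [ 516.4 -113.8  225.7] [-180.   -0.   -0.] t 27.07 d tool [-0.4 -9.8 -0.3] turn -0.0 F [0.3 0.1 0.1] j7 -66.0
```

Call:
nudge_tcp(increments="0 -3 0 0 15\n0 -6 0 0 15\n0 -8 0 0 15\n0 -10 0 0 15\n0 -12 0 0 16\n0 -14 0 0 18\n0 -14 0 0 18")

```text
time_s: 27.95
ee_pos: [516.3, -99.7, 225.4]
eef_rot: [180.0, 0.0, -0.0]
wrist_force: [-0.2, 0.1, 0.5]
opening: 18.2
grasp_force: 0.1
```

Run:
```python
from h import *
s=grab('scene'); print(s['pixels'][141:152:2,188:240].max(2))
```

```text
[[212 211 210 212 213 214 212 212 212 214 214 132 102  79  77  63  68  76
   68  89  72 116 141 147 147  78  72  74  76  74  70  69  74  76  71  71
   70  69  70  72  71  71  71  68  69  69  67  70  70  68  67  66]
 [210 207 208 208 208 206 205 207 205 204 202 115  79  78  75  64  68  78
   68  77  69 106 137 151 159  89  73  72  76  74  78  76  73  74  71  71
   71  72  71  69  67  71  71  73  68  71  69  67  65  66  69  69]
 [198 201 200 201 201 200 203 201 201 200 200 115  81  80  80  73  67  77
   69  78  79 101 104 101 101  74  76  71  72  73  73  73  73  73  70  69
   73  72  73  73  71  69  67  69  67  70  70  70  68  67  67  67]
 [206 208 211 209 208 204 205 210 208 211 210 121  81  78  80  66  70  79
   66  81  80 105 107 104 104  77  74  74  75  75  77  73  75  74  69  72
   71  68  71  72  69  70  67  69  68  69  70  66  70  71  68  71]
 [216 217 213 213 215 216 214 215 214 214 215 121  83  78  82  65  70  79
   76  90  89 109 104 104  96  79  76  71  72  74  75  76  73  73  70  70
   70  70  72  68  69  71  68  68  69  70  73  72  71  70  72  71]
 [207 209 202 205 206 204 202 201 199 201 201 142  86  79  81  66  68  79
   87  76  82 108 104 100  96  78  76  72  76  75  75  75  71  72  72  74
   72  75  70  71  71  70  70  71  69  67  66  69  68  75  69  68]]
```

The plate leans on the outer finger at about 78°, its top edge near column 211. I'll lower it along the arc while opening the jaws.

Call:
nudge_tcp(increments="0 -1 2 0 25\n0 -2.5 4 0 32\n0 -4 6.4 0 40\n0 -6 10 0 47\n0 -8.5 14 0 54\n0 -11 18 0 60\n0 -11 18 0 60")

```text
time_s: 28.88
ee_pos: [516.1, -88.6, 207.1]
eef_rot: [180.0, 0.0, 0.0]
wrist_force: [0.2, -0.3, 0.4]
opening: 59.8
grasp_force: 0.2
```

```bash
python3 go.py 516 -86 190 0
```

Run:
```python
from h import *
s=grab('scene');p=s['pixels']
for th in (75,70,65,60,55,50,45):
    t=np.radians(th); c=np.array([571,-118+5*np.sin(t)+110*np.cos(t),120+110*np.sin(t)]); print(th,np.round(proj(s,c),1),end=' ')
print()
for r in range(138,160,3): print(r,p[r,196:260].max(1))
```

```text
now [516.1 -88.6 207.1] [180.   0.   0.] t 28.88 d tool [-0.1 -2.6 17.1] turn 0.0 F [ 0.2 -0.3  0.4] j7 -68.0
75 [218.2 146.6] 70 [225.4 147.4] 65 [232.4 148.6] 60 [239.1 150.2] 55 [245.3 152.2] 50 [251.1 154.5] 45 [256.5 157.1] 
138 [210 210 211 136 102 103 103  67  71 132 144  83  66  95 106 107  75  93
 107  96  65  60  61  61  61  64  88 104 100  70  83 100 103 105 105 105
 104 104  97 134 141 144  73  68  70  69  68  66  69  66  69  67  71  68
  70  70  68  68  70  65  67  69  66  70]
141 [213 214 215 139 106 103 103  68  70 119 147  89 105 107 105  93  76 106
 105  74  59  63  62  62  61  71 102 105  93  65 104 106 102 102  70  57
  79 101  93 141 138 139  81  71  68  70  66  67  63  70  66  68  70  72
  67  66  71  66  71  69  69  69  67  70]
144 [200 198 200 132 106 103 103  67  69 126 148 109 107 108 109  74  97 105
  94  66  63  63  62  63  64  99 102 109  65  96 105 105 105  74  57  57
  80 100 101 138 137 135  96  73  69  71  70  70  71  71  
[... 681 characters left out ...]
107 106  91  65  94 102 104 104 106 104 104 107 104 109
 103 105  87  72  71  71  67  68  72  70  71  68  70  68  71  68  71  71
  70  65  70  66  68  67  64  70  71  70]
156 [195 199 196 142  85  84  78  72  69  84 105 111 108 109  87  67 105 105
 107 106 103 107 102  73  72 105 108 105 103 106 106 103 103 106 102  98
  91  75  69  72  69  71  71  70  68  68  72  70  71  71  70  68  69  67
  70  68  69  64  71  67  70  72  67  74]
159 [205 203 202 140  86  82  81  71  67  71 107 109 108 112 108  71  65  90
 104 101  82  65  66  96 108 108 108 106 106 105 106 111 103 101  93  71
  76  70  69  69  73  74  71  71  64  70  69  70  71  66  69  72  67  70
  72  69  73  71  73  67  70  69  71  69]
```

Call:
nudge_tcp(increments="0 -0.8 5 0 67\n0 -1.6 11 0 76\n0 -2.6 17 0 85\n0 -2.6 17 0 85\n0 -9 24 0 85\n0 -15.6 30 0 85\n0 -21 38 0 85\n0 -26 45 0 85\n0 -26 45 0 85")

```text
time_s: 30.05
ee_pos: [516.0, -62.3, 161.8]
eef_rot: [180.0, 0.1, 0.0]
wrist_force: [-0.1, 2.3, 0.7]
opening: 84.9
grasp_force: 1.6
```

```bash
python3 go.py 516 -62.7 161 0
```

Run:
```python
from h import *
s=grab('scene');p=s['pixels']
for th in (40,35,30,25,20):
    t=np.radians(th); c=np.array([571,-118+5*np.sin(t)+110*np.cos(t),120+110*np.sin(t)]); print(th,np.round(proj(s,c),1),end=' ')
cv2.imwrite('pics/c6.png',cv2.resize(p[60:240,180:340],None,fx=2.5,fy=2.5))
```

```text
now [516.  -62.3 161.8] [1.8e+02 1.0e-01 0.0e+00] t 30.05 d tool [-0.   0.4  0.8] turn 0.0 F [-0.1  2.3  0.7] j7 -68.0
40 [261.2 160. ] 35 [265.5 163.1] 30 [269.1 166.4] 25 [272.1 169.9] 20 [274.6 173.5]
```

View pics/c6.png

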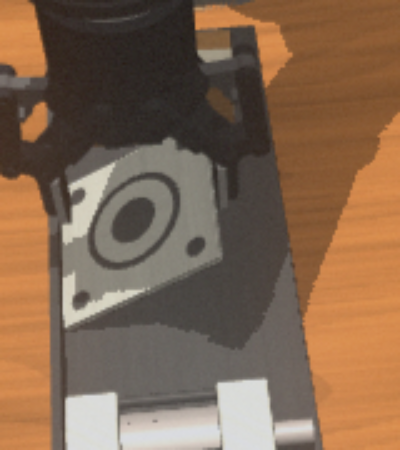

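The crop shows the machined face with its rings and corner marks upward. The plate is at about 32° and rests on the outer finger at crop (232,195). I'll swing the jaws parallel to the edge while keeping that finger under it.

Call:
nudge_tcp(increments="4.7 -2.6 -1 -10 85\n9.2 -6.3 -2 -20 85\n13.5 -11.2 -2 -30 85\n17.4 -17 -2 -40 85\n20.7 -23.6 -2 -50 85\n23.4 -30.8 -2 -60 85\n25.4 -38.3 -2 -70 85\n26.6 -45.9 -2 -80 85\n27 -53.5 -2 -90 85\n27 -53.5 -2 -90 85")

```text
time_s: 31.35
ee_pos: [543.5, -9.4, 164.7]
eef_rot: [180.0, -0.0, 89.9]
wrist_force: [0.8, 2.0, -0.6]
opening: 85.1
grasp_force: 1.1
```

```bash
python3 go.py 543 -8.8 163 90;  python3 - <<'E'
from h import *
s=grab('scene');p=s['pixels']
for th in (40,35,30,25,20,0):
    t=np.radians(th); c=np.array([571,-118+5*np.sin(t)+110*np.cos(t),120+110*np.sin(t)]); print(th,np.round(proj(s,c),1),end=' ')
for r in range(156,175,3): print(r,p[r,245:290].max(1))
E
```

```text
now [543.5  -9.4 164.7] [180.   -0.   89.9] t 31.35 d tool [ 0.6 -0.5  1.7] turn -0.1 F [ 0.8  2.  -0.6] j7 5.0
40 [261.2 160. ] 35 [265.5 163.1] 30 [269.1 166.4] 25 [272.1 169.9] 20 [274.6 173.5] 0 [278.4 188.3] 156 [206 209 177 139 136 134 140 134 135 134  87  72  69  71  69  68  72 116
 135 131 129 131 129  80  57  57  53  59  56  59  59  54  55  56  54  54
  55  54  56  51  55  55  57  57  61]
159 [210 212 142 131 135 137 133 135 133 133 132 119  95 104 105 131 135 131
 133 133 132 126 106  68  61  55  56  51  57  56  55  56  60  57  53  59
  58  57  56  58  57  53  57  54  68]
162 [206 210 143 135 134 135 135 134 134 136 133 129 133 136 138 132 137 109
 104  99  98  86  75  67  52  57  53  58  56  60  56  59  57  55  53  60
  59  59  56  59  55  56  58  55  64]
165 [205 204 209 138 134 136 132 133 137 133 139 120 101 102  95  86  72  75
  74  75  74  71  70  74  61  56  56  59  60  63  62  60  61  65  63  63
  66  66  65  63  64  59  59  58  57]
168 [207 204 209 144 130 117  96 101  96  88  68  73  75  72  73  76  74  73
  76  76  73  73  74  70  77  60  55  54  58  63  59  70  68  65  67  63
  67  65  63  62  63  55  56  58  60]
171 [109 104 100  99  71  79  80  73  73  75  74  72  75  73  76  72  76  73
  72  72  74  70  75  74  73  65  56  57  59  57  58  53  53  53  54  56
  53  51  53  60  65  61  65  64  64]
174 [81 77 73 76 76 74 75 76 74 74 73 74 76 72 74 74 76 76 74 74 73 73 74 70
 74 81 90 93 67 55 54 53 49 54 54 54 55 56 55 77 89 85 70 73 72]
```

Call:
nudge_tcp(increments="0.6 0 0 0 85\n1.2 0 0 0 85\n2.5 0 3 0 85\n4 0 6.5 0 85\n5.7 0 10.5 0 85\n7.2 0 15 0 85\n8.6 0 19.5 0 85\n9.7 0 24 0 85\n9.7 0 24 0 85")

```text
time_s: 32.52
ee_pos: [543.2, 0.6, 140.1]
eef_rot: [-180.0, 0.0, 90.0]
wrist_force: [0.4, 3.5, 0.3]
opening: 85.2
grasp_force: 1.6
```

Call:
nudge_tcp(increments="0.8 0 4.5 0 85\n1.5 0 9 0 85\n1.5 0 9 0 85")

```text
time_s: 32.9
ee_pos: [543.3, 2.3, 131.0]
eef_rot: [-180.0, -0.0, 90.0]
wrist_force: [1.5, 6.0, -0.1]
opening: 84.8
grasp_force: 2.7
```

Run:
```python
from h import *
s=grab('scene');p=s['pixels']
for th in (15,12,10,8,6,4,0):
    t=np.radians(th); c=np.array([571,-118+5*np.sin(t)+110*np.cos(t),120+110*np.sin(t)]); print(th,np.round(proj(s,c),1),end=' ')
for r in range(168,190,3): print(r,p[r,255:290].max(1))
```

```text
15 [276.4 177.1] 12 [277.2 179.3] 10 [277.6 180.8] 8 [278.  182.3] 6 [278.2 183.8] 4 [278.4 185.3] 0 [278.4 188.3] 168 [216 150 145 145 145 146 146 145  94  75  73  74  71  73  75  75 125 144
 144 143 139 137  69  59  58  57  61  57  55  55  54  60  63  61  64]
171 [217 151 144 145 145 144 147 143 145 143 126 131 128 142 145 143 143 141
 138 140 142 140 109  67  55  56  58  55  57  54  56  60  59  57  56]
174 [217 149 145 146 144 144 144 146 144 143 144 146 149 143 142 146 143 125
 100  96  99  95  62  56  55  56  53  56  55  57  57  57  58  57  61]
177 [212 209 145 147 132 116 102 101 102  96 106  84  84  67  71  75  75  76
  74  74  76  74  74  67  54  59  57  55  61  62  58  61  60  60  59]
180 [79 76 75 76 79 75 76 75 76 77 78 80 73 75 76 74 77 72 75 73 74 73 74 73
 60 64 58 58 59 63 64 64 67 64 66]
183 [79 78 78 79 78 76 75 75 76 73 78 75 77 75 78 77 79 77 74 72 74 71 75 66
 62 59 58 57 63 63 70 69 72 67 64]
186 [79 81 81 79 77 78 76 78 77 76 75 72 76 76 73 70 75 72 74 76 75 73 72 62
 88 61 58 59 55 57 55 59 53 60 58]
189 [104 104 104 105  78  76  75  77  76  76  79  78  74  75  75  75  76  75
  73  76  71  75  72  73  87  91  93  64  56  54  55  56  60  56  57]
```

Call:
nudge_tcp(increments="0.3 0 0 0 85\n0.6 0 0 0 85\n0.6 0 0 0 85")

```text
time_s: 33.33
ee_pos: [543.2, 2.4, 131.3]
eef_rot: [-180.0, 0.0, 90.0]
wrist_force: [1.1, 4.4, -0.0]
opening: 85.0
grasp_force: 1.7
```

Call:
nudge_tcp(increments="0.2 0 0 0 85\n0.4 0 0 0 85\n0.4 0 0 0 85")

```text
time_s: 33.7
ee_pos: [543.2, 2.7, 131.4]
eef_rot: [-180.0, 0.0, 90.0]
wrist_force: [1.2, 0.5, 0.5]
opening: 84.9
grasp_force: 0.7
```

Run:
```python
from h import *
s=grab('scene');p=s['pixels']
for r in range(168,190,2): print(r,p[r,262:282].max(1))
```

```text
168 [144 108  77  75  78  72  73  73  76 106 144 141 141 141 138  86  56  60
  56  53]
170 [144 142 117  87  79  83  81 111 140 145 146 142 141 139 140 120  64  57
  56  54]
172 [146 142 142 142 149 148 146 145 146 145 145 142 141 139 137 144  71  56
  55  56]
174 [144 143 141 141 144 147 141 141 148 128 112  98 103  97  98  77  62  59
  56  56]
176 [145 129 103  94 101 101 100  99  87  75  74  75  75  77  73  63  57  59
  61  55]
178 [87 77 77 76 74 76 73 74 76 75 76 75 73 74 75 75 66 59 54 57]
180 [73 78 74 75 73 76 72 76 74 72 75 72 73 78 72 74 75 66 58 60]
182 [78 78 74 78 77 76 73 74 75 73 74 76 68 75 73 74 68 98 63 57]
184 [77 75 78 77 76 77 76 73 76 77 78 73 77 74 72 71 73 63 56 56]
186 [79 75 76 77 77 81 75 73 75 74 75 74 74 74 74 75 78 73 68 58]
188 [79 79 77 74 75 79 79 74 74 77 77 74 75 72 73 73 76 78 92 89]
```

Call:
nudge_tcp(increments="0.3 0 0 0 85\n0.6 0 0 0 85\n0.6 0 0 0 85")

```text
time_s: 34.12
ee_pos: [543.2, 3.3, 131.4]
eef_rot: [-180.0, 0.0, 90.0]
wrist_force: [0.6, -0.3, -0.0]
opening: 85.0
grasp_force: 0.0
```

Run:
```python
from h import *
s=grab('scene');p=s['pixels']
for r in range(168,190,2): print(r,p[r,266:282].max(1))
```

```text
168 [148 152 147 147 146 150 146 148 147 145 145  90  66  57  57  58]
170 [148 153 150 148 148 147 149 145 146 142 143 105  70  57  61  62]
172 [146 148 142 139 147 145 149 146 144 146 144 152  73  60  57  61]
174 [ 80  81  78  78  79  80 106 141 143 145 141 120  76  63  57  62]
176 [ 79  76  80  78  75  77  77 103 147 146 143 141  79  63  61  59]
178 [ 85  80  78  78  84  81 112 147 147 145 146 147 127  71  59  61]
180 [143 148 152 151 144 149 149 149 148 146 145 146 140  85  61  59]
182 [147 148 149 149 149 153 149 150 145 144 142 141 140  94  74  61]
184 [114 112 102 101  96 102 104 103  99  99 100 108  94  71  67  61]
186 [79 75 75 75 79 76 77 76 74 78 77 77 77 69 75 68]
188 [78 77 76 77 79 78 80 76 73 75 75 77 78 78 92 95]
```

Call:
nudge_tcp(increments="0 0 1 0 85\n0 0 2 0 85\n0 0 3 0 85\n0 0 3 0 85")

```text
time_s: 34.67
ee_pos: [543.2, 3.5, 128.3]
eef_rot: [-180.0, 0.0, 90.0]
wrist_force: [0.5, -0.5, -0.0]
opening: 85.3
grasp_force: 0.0
```

Run:
```python
from h import *
s=grab('scene');t=grab('top');p=s['pixels']
for r in range(176,192,1): print(r,p[r,266:284].max(1))
cv2.imwrite('pics/c7.png',np.hstack([cv2.resize(p[100:240,180:320],None,fx=2.8,fy=2.8),cv2.resize(t['pixels'][200:340,250:390],None,fx=2.8,fy=2.8)]))
```

```text
176 [ 75  76  78  78  77  78  75 106 142 146 146 144  69  64  58  63  59  56]
177 [ 75  75  72  77  76  71  81 128 144 145 142 145  75  63  60  61  59  61]
178 [ 86  81  77  76  80  82 111 145 148 145 145 144 101  69  59  61  58  61]
179 [131 103  91  88 111 115 149 149 147 144 146 146 124  74  60  60  62  64]
180 [148 148 149 150 148 147 150 150 148 148 143 143 142  73  60  57  64  57]
181 [146 148 152 152 150 150 147 149 149 143 143 143 145  84  63  59  60  63]
182 [145 148 151 152 147 150 150 150 146 144 141 141 141  82  70  59  61  54]
183 [144 149 147 145 144 149 147 148 133 128 113 115  99  86  72  63  61  63]
184 [116 116 103 102  98 103 100 103  99  97 101 107  91  77  70  59  58  64]
185 [100 112  96  97  87  90  80  77  73  71  78  78  74  67  64  60  61  60]
186 [76 79 76 77 76 80 76 76 77 78 77 76 75 73 71 63 62 63]
187 [80 76 81 74 75 77 80 78 73 76 77 75 76 75 83 64 62 63]
188 [78 77 77 76 77 76 76 81 75 77 76 74 75 80 93 76 76 59]
189 [76 82 75 76 78 78 77 76 77 74 75 75 73 79 93 93 95 62]
190 [79 80 76 76 78 80 75 76 75 79 81 77 76 77 94 94 96 61]
191 [79 79 77 77 78 80 75 78 76 80 78 77 77 75 88 93 94 63]
```

Run:
```python
from h import *
s=grab('scene'); print('far-front corner if flat',plane(s,(278.8,183.2),125),plane(s,(278.8,185),120))
p=s['pixels']
for c in (210,225,240,255,270):  # far side edge rows: bright->dark
    col=p[165:205,c].max(1).astype(int); i=np.diff(col).argmin(); print(c,165+i+.5,plane(s,(c,165+i+.5),125).round(1))
```

```text
far-front corner if flat [565.36114541  -6.68313903 125.        ] [565.10110417  -6.72300168 120.        ]
210 189.5 [ 564.8 -109.9  125. ]
225 166.5 [524.1 -85.8 125. ]
240 186.5 [564.6 -65.  125. ]
255 165.5 [527.6 -39.6 125. ]
270 172.5 [543.8 -17.9 125. ]
```

View pics/c7.png

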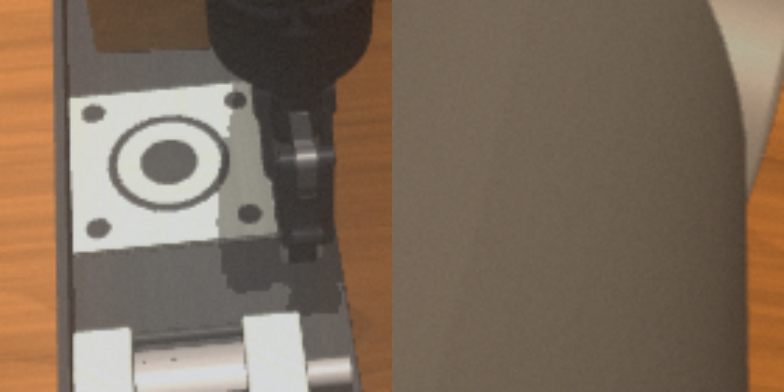

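The plate lies flat, machined face up, with rings and four marks visible. Its far side runs at x≈565 along its length, so it is square, and it sits near the lip. One firm push at the centre with shut fingers will seat it.

Call:
nudge_tcp(increments="8 0 0 0 85\n20 0 -10 0 60\n20 -20 -10 0 30\n20 -33 -10 0 0\n20 -33 -10 0 0\n20 -33 -10 0 0\n20 -33 -10 0 0\n20 -33 -2 0 0\n20 -33 -2 0 0", clamp_n=40)

```text
time_s: 35.95
ee_pos: [509.9, 23.3, 129.6]
eef_rot: [-179.9, 0.0, 90.0]
wrist_force: [-0.1, -0.4, -0.1]
opening: 0.0
grasp_force: 0.0
```

Call:
nudge_tcp(increments="-8 0 0 0 0\n-14 0 0 0 0\n-17 0 0 0 0\n-18 0 0 0 0")

```text
time_s: 36.45
ee_pos: [510.3, 5.2, 130.5]
eef_rot: [180.0, -0.0, 90.0]
wrist_force: [-0.6, 0.3, -0.4]
opening: 0.1
grasp_force: 0.0
```

Call:
nudge_tcp(increments="-1 0 0 0 0\n-2 0 0 0 0\n-2 0 0 0 0")

```text
time_s: 36.83
ee_pos: [510.3, 3.6, 130.4]
eef_rot: [180.0, -0.0, 90.0]
wrist_force: [-0.6, 0.1, 0.0]
opening: -0.4
grasp_force: 0.2
```

Call:
nudge_tcp(increments="-0.5 0 0 0 0\n-1 0 0 0 0\n-1 0 0 0 0")

```text
time_s: 37.2
ee_pos: [510.5, 2.8, 130.5]
eef_rot: [180.0, -0.0, 90.0]
wrist_force: [1.5, 4.9, 1.6]
opening: 0.0
grasp_force: 1.9
```

Call:
nudge_tcp(increments="-0.5 0 0 0 0\n-1 0 0 0 0\n-1 0 0 0 0")

```text
time_s: 37.58
ee_pos: [510.5, 2.4, 130.6]
eef_rot: [180.0, -0.1, 90.0]
wrist_force: [0.8, 8.5, 2.6]
opening: -0.3
grasp_force: 3.9
```

Call:
nudge_tcp(increments="3 0 0 0 0\n25 0 0 0 0\n60 0 -30 0 0\n110 0 -80 0 0\n170 0 -100 0 0\n230 0 -110 0 0\n290 0 -110 0 0\n350 0 -110 0 0\n350 0 -110 0 0\n350 0 -110 0 0")

```text
time_s: 38.83
ee_pos: [510.4, 350.7, 239.9]
eef_rot: [-180.0, 0.1, 90.0]
wrist_force: [0.2, -0.6, -0.9]
opening: -0.1
grasp_force: 0.0
```

Run:
```python
from h import *
np.set_printoptions(precision=1,suppress=True)
s=grab('scene','end_s.png');t=grab('top','end_t.png')
for f,sd in((s,(240,165)),(t,(328,265))):
    q=quad(f,sd,110); c=np.array([plane(f,p,125) for p in q])[:,:2]; print(c,'mean',c.mean(0))
    for e in np.roll(c,-1,0)-c: print(round(np.degrees(np.arctan2(e[1],e[0]))%90,2),end=' ')
# others unmoved: difference with first pictures
for n,f in(('scene0',s),('top0',t)):
    d=cv2.absdiff(cv2.imread(f'pics/{n}.png'),f['pixels']).max(2); d=cv2.morphologyEx((d>60).astype(np.uint8),cv2.MORPH_OPEN,np.ones((2,2)))
    k=cv2.connectedComponentsWithStats(d)[2][1:]; print(n,k[k[:,4]>15].tolist())
```

```text
[[ 455.  -116. ]
 [ 455.3   -8.4]
 [ 564.4   -8.6]
 [ 564.1 -116.9]] mean [509.7 -62.5]
89.87 89.88 89.88 89.49 Traceback (most recent call last):
  File "<stdin>", line 5, in <module>
  File "h.py", line 31, in quad
    q=c0[(e<3)&(t>8)&(t<np.linalg.norm(b-a)-8)]; L.append(cv2.fitLine(q.astype(np.float32),2,0,.01,.01).ravel())
                                                          ~~~~~~~~~~~^^^^^^^^^^^^^^^^^^^^^^^^^^^^^^^^^^
cv2.error: OpenCV(4.12.0) /io/opencv/modules/imgproc/src/linefit.cpp:50: error: (-215:Assertion failed) count > 0 in function 'fitLine2D_wods'
```

Run:
```python
import cv2,numpy as np
d=cv2.absdiff(cv2.imread('pics/scene0.png'),cv2.imread('pics/end_s.png')).max(2); d=cv2.morphologyEx((d>60).astype(np.uint8),cv2.MORPH_OPEN,np.ones((2,2)))
k=cv2.connectedComponentsWithStats(d)[2][1:]; print(k[k[:,4]>15].tolist())
from plant import env; print(env.hand_in())
```

```text
[[317, 7, 243, 79, 7595], [308, 54, 91, 37, 1641], [362, 101, 66, 14, 484], [392, 117, 65, 19, 656], [383, 121, 9, 6, 31], [211, 130, 61, 10, 178], [205, 133, 76, 60, 444], [422, 135, 47, 9, 225], [210, 139, 8, 6, 38], [219, 142, 44, 35, 304], [420, 145, 111, 71, 3406], [231, 151, 20, 16, 253], [265, 174, 9, 7, 47], [211, 179, 8, 7, 45], [461, 189, 8, 3, 20]]
the job is handed in; nothing more can be done
None
```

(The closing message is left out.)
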